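# Refit the specimen carrier on its translation stage

### The job

Put the specimen carrier back on the small translation stage: take it by its grip bar, hold it at a slope and feed its tongue under the stage's fixed jaw until you feel it bottom in the groove, then lower the plate flat on the deck, centred side to side, and press it down until the sprung catch snaps over its far edge. Go gently: the carrier must never bear on the stage with more than 25 N, and the vials, tin and holder standing about must be left where they are.

Things in the scene. Friction and masses are not known exactly. Their poses are not given: they have to be found in the camera images.
- stage: Translation stage bolted to the bench, base 160 x 104 mm, carriage on top. Origin: centre of its underside, z = 0; x from the jaw side (near the robot) to the catch side, y along the jaw. The carriage's flat deck is at z 46 mm. The carriage is locked at an UNMEASURED offset s, -15 to +15 mm along x, new each time: feel for it; it holds fast.
- groove (a point): Middle of the groove's mouth, on the deck, if s = 0: 52 mm from the stage's origin on -x, z 46 mm; axes as the stage. The jaw, 92 mm long in y, stands on the deck from x -17 to 0 mm of this point (add s), 12 mm high. The groove under its lip opens to +x; gap over the deck 7 mm at the mouth, falling to 4.8 mm at the bottom wall, 7 mm inside.
- stop (a point): Point on the deck midway between the far stop posts, at their inner faces, if s = 0: stage x +49.5, z 46 mm, i.e. 108.5 mm from the groove's bottom wall; axes as the stage. Posts: 13 mm above the deck, at |y| 18 to 44 mm. Between them the sprung catch, 32 mm wide: nose tip 3.7 mm inward (-x), its underside 7.5 mm above the deck, a 60 degree lead-in ramp above it, top 19 mm over the deck.
- plate: Specimen carrier, loose, bare aluminium, about 0.24 kg: plate 96 (x) x 90 (y) x 6 mm with a tongue on its -x edge. Origin: centre of the plate's underside, tongue not counted. Grip bar upright over the origin, 14 mm thick in x, 48 long in y, top 36 mm above the underside: pinch it across x. Two stubs, 19 mm high, at y +-34. Home: origin at stage x s - 1 to s + 1.5, y 0, z 46 mm, axes alike.
- tongue (a point): Middle of the carrier's tongue tip: 58 mm from the carrier's origin along -x, 2 mm above the underside; axes as the carrier. Tongue 10 mm long, 4 mm thick, round-tipped, 90 mm wide, flush with the underside; tip to far edge 106 mm. In the groove it may slope up to 0.45 rad; to clear the catch before entering it must slope at least 0.3 rad, tongue low.
- catch (a joint): Angle of the sprung catch, rad: 0 = upright and closed, held by its spring; grows as the nose is pushed outward (+x). The carrier's far edge pushes it 0.05 to 0.15 while passing, which takes about 5 to 10 N at that edge; then it springs back to 0 over the plate's top.
- assembly_stand: Fixed instrument stand to the right of the stage; nothing to do with the job, keep clear of it. Its column, 20 mm thick, is 274 mm high and stands 43 mm to the far side (world +x) and 44 mm to the left (world +y) of the stand's origin.
- vial_orange: Bystander: specimen vial with orange cap, 27 mm wide, 54 mm high. Origin: centre of its underside.
- vial_white: Bystander: specimen vial with white cap, 27 mm wide, 54 mm high. Origin: centre of its underside.
- tin: Bystander: round white tin, 52 mm wide, 22 mm high. Origin: centre of its underside.
- holder: Bystander: small turned specimen holder, 24 mm wide, 40 mm high. Origin: centre of its underside.

How it is judged:
On the way, in this order (a step that is already met when the one before it is completed fails the run):
1. the carrier is lifted clear of the bench (height (world z) of plate above 0.03 m), for 0.2 s.
2. the carrier's tongue is down at deck height on the jaw side while the plate still slopes (more than 0.1 rad) (z of tongue in the frame of stage between 0.045 and 0.0515 m and x of tongue in the frame of stage between -0.076 and -0.038 m and angle between plate's own z axis and vertical above 0.1 rad), for 0.2 s.
At the end, for the whole second after the job is handed in: The carrier lies flat (within 0.03 rad) on the deck (underside 44.5 to 48.5 mm above the stage's origin), square to the stage (0.06 rad), centred along the jaw within 7 mm, within 18 mm of the stage's middle in x, at rest, with the catch sprung back over it (joint below 0.03 rad) (angle between plate's own z axis and vertical below 0.03 rad and z of plate in the frame of stage between 0.0445 and 0.0485 m and x of plate in the frame of stage between -0.018 and 0.0185 m and y of plate in the frame of stage between -0.007 and 0.007 m and angle between the x axis of plate and the x axis of stage, either way round below 0.06 rad and value of joint catch below 0.03 rad and linear speed of plate below 0.02 m/s); the robot touches nothing.
It fails at once if the carrier bears on the stage with more than 25 N (contact force between plate and stage above 25 N).
It fails at once if a bystander is moved more than 20 mm (distance of vial_orange from where it was at the start of the episode above 0.02 m).
It fails at once if a bystander is moved more than 20 mm (distance of vial_white from where it was at the start of the episode above 0.02 m).
It fails at once if a bystander is moved more than 20 mm (distance of tin from where it was at the start of the episode above 0.02 m).
It fails at once if a bystander is moved more than 20 mm (distance of holder from where it was at the start of the episode above 0.02 m).
It also fails if it takes over 51 s, if anything falls off the work surface, if the arm or the gripper's body presses on something with over 40 N, if the wrist force passes 120 N, or if a joint passes its speed limit or range.

### The arm

A 6-joint arm with a two-finger parallel gripper is mounted at the origin on a cart in front of the work surface, level with it; the furniture and walls round the work are solid. World frame = base frame: x ahead of the robot, y to its left, z up, the work surface at z = 0. Lengths are in m, angles in rad, forces in N, time in s.
With the tool pointing down it reaches from about 0.225 to 0.875 m from the base axis. Payload 3.4 kg.
Tool frame: the origin (TCP) lies at the very end of the fingers, on their centre line; the grasp point (between the pads) lies 19 mm behind it; z points along the fingers, y is the line along which they close (so a half turn about z gives the same grasp; the last joint's range is limited). The gripper opens to 85 mm and grips with 20 to 120 N. Pads are 22 mm wide; open, the fingers measure 114 mm over their backs; the gripper's body (76 mm by 85 mm) begins 54 mm behind the grasp point. The pads swing forward as they close: fully open they stand 13 mm farther back than shut.
Start: joints at [-1.442, 0.276, 1.505, -0, 1.361, -0.121], TCP at [0.142, -0.557, 0.205] pointing down, gripper open.
Joint ranges: [-2.89, 2.89], [-0.75, 2.08], [0.22, 2.7], [-1.18, 4.32], [0.11, 2.71], [-2.7, 2.7]. Speed limits (rad/s): [2.57, 2.57, 3.14, 3.14, 3.14, 3.14].

### API

Orientations are given as a unit quaternion [w, x, y, z].
In Python, from rig import get_state, optics, sign_off gives the robot as it stands.
- The arm moves only by the tool send_rows, never from a script. Its argument "increments" is a list of rows, each an object with "gripper": the gripper's target within -1 to 1 (shut at 1, half-way at 0, fully open at -1); "linear": the shift along the world's x, y, z in m, a list of three; "delta_rot": the turn, a rotation vector about the world's x, y, z in rad, a list of three. In form: [{"gripper": gripper, "linear": [dx, dy, dz], "delta_rot": [rx, ry, rz]}, ...]. A call has 1 to 8 rows; each row is the pose to reach, as a shift and turn from the pose commanded when the call began; what a row does not reach only later rows make up. A row lasts 1/10 s, in which the tool goes at most 50 mm and 8.59 degrees, less where a joint would pass 70% of its speed; a pose out of reach is approached as far as the arm can. A call with a gripper value outside its range is refused whole. The fingers move at their own pace and stop on an object; "newtons" is the grip in N (left out, the last holds). Time passes only in rows, so rows that repeat a pose let the fingers close. It gives the time, the measured TCP pose, the force, the opening and the grip force at its end, in the units of the state.
- get_state(): the state, without advancing time (a new reading comes with each control period).
- optics.get_image(name): name is "scene" or "top" or "wrist"; returns a dict with "pixels" (480x640x3 uint8, blue, green, red), "K" (3x3 intrinsics, pixels), "rvec" (rotation vector, rad) and "tvec" (3), from world to camera coordinates, as OpenCV has them; the wrist camera has in their place "T_tool_cam" (4x4, takes a point from camera to tool coordinates, whose origin is the TCP and whose axes are the flange's). Camera axes: x right, y down, z forward; pixel columns grow to the right and rows downward; lengths in m; the calibration is good to about 2 mm. A picture is of the moment at which its call begins: read the wrist's pose just before it. There is no depth.
- sign_off(): hands the job in; it is judged then, once.
The state is a dict: "clock": time; "qpos": joint angles; "qd": joint speeds; "effort": joint torques, N m; "position": TCP position; "ee_rot": TCP orientation; "contact_force": force on the tool from outside, world axes, zero at the start; "moment": the same for the moment, N m; "width": finger opening in m; "gripper_force": force on a finger pad.
Only numpy, scipy, OpenCV 4.12 (cv2) and the standard library are available. Lean on these libraries where they do the work, as an engineer would, in place of code of your own. Each camera call takes 0.05 s, during which the arm holds its last target. There are 200 camera calls.

## Working session

There is one attempt and no reset: what is moved stays moved. The work goes in short steps, Python scripts to look and compute and a tool call to move; the robot and the scene stay as the last step left them, time stands still between calls to the robot, and variables do not carry over. Pictures are saved under pics/ and viewed, at most 10 in all, crops included, and the job is handed in when it is done.

Besides the shell and the picture viewer there is one more tool, called after "Emit:" as name(argument=value, ...), one argument or row to a line, values as JSON. send_rows: Moves the arm, as the interface text tells. Its arguments: {"type":"object","properties":{"increments":{"type":"array"},"newtons":{"type":"number"}},"required":["increments"]}

```bash
mkdir -p pics; python3 - <<'E'
from rig import get_state, optics
import cv2,pickle
s=get_state();print(s)
d={}
for n in("scene","top"):
    d[n]=optics.get_image(n);cv2.imwrite(f"pics/{n}0.png",d[n]["pixels"]);print(n,d[n]["K"],d[n]["rvec"],d[n]["tvec"])
pickle.dump(d,open("d0.pkl","wb"))
E
```

```text
{'clock': 0.0, 'qpos': array([-1.44199487e+00,  2.76566109e-01,  1.50612097e+00, -6.49777843e-07,
        1.36071369e+00, -1.21023391e-01]), 'qd': array([ 1.30931684e-05,  6.03288123e-04,  3.76636352e-04,  3.36384324e-04,
       -4.08584329e-05, -1.45328827e-03]), 'effort': array([ 6.70799891e-04, -4.16772652e+01, -2.45805860e+01, -1.52180546e-04,
        1.09748379e-02, -1.13652942e-05]), 'position': array([ 0.14206637, -0.55657653,  0.20366108]), 'ee_rot': array([-9.04052880e-04,  9.92208168e-01,  1.24587858e-01, -3.83359705e-06]), 'contact_force': array([ 0.5921824 , -0.35711874,  0.19165616]), 'moment': array([ 0.01073282, -0.03750026, -0.00333215]), 'gripper_force': 0.0, 'width': 0.08558987315183189}
scene [[437.17936317   0.         323.62368649]
 [  0.         437.17936317 247.96925283]
 [  0.           0.           1.        ]] [ 1.23187811 -2.13461472  1.07526563] [0.32744408 0.27217906 0.6213331 ]
top [[497.34822812   0.         316.74158475]
 [  0.         497.34822812 241.97979961]
 [  0.           0.           1.        ]] [ 2.12740136 -2.1512153   0.17158538] [0.0974472  0.46672552 1.00252353]
```

View pics/top0.png

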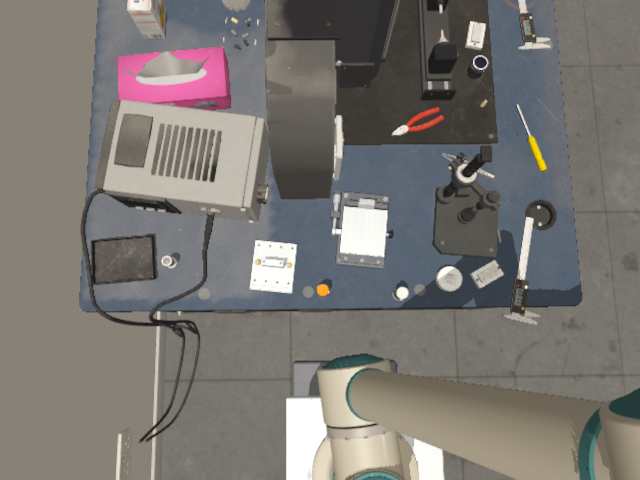

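View pics/scene0.png

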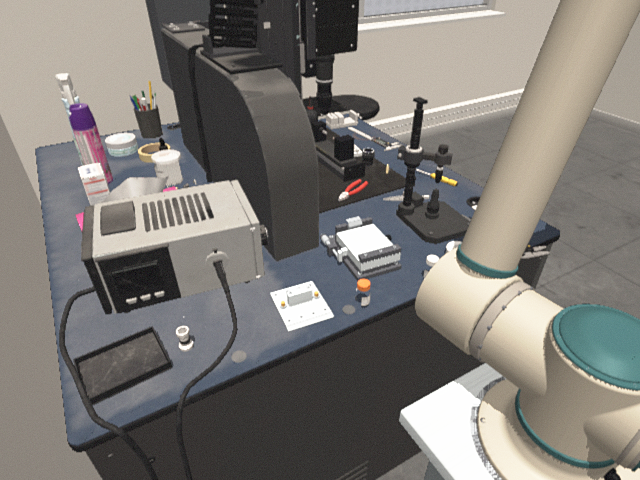

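The top view shows the carrier at about (273,266), the stage at (363,230), the vials at (323,290) and (401,293), the tin at (449,278) and the holder at (168,261). The black microscope body is at about (300,120–195).

```bash
cat > h.py <<'E'
import numpy as np,cv2
def ray(im,uv,z):
    "pixels -> world points on plane z"
    R,_=cv2.Rodrigues(np.array(im["rvec"]));t=np.array(im["tvec"]).reshape(3)
    uv=np.atleast_2d(uv).astype(float);d=(np.c_[uv,np.ones(len(uv))]@np.linalg.inv(im["K"]).T)@R
    c=-R.T@t
    return c+d*((z-c[2])/d[:,2])[:,None]
E
python3 - <<'E'
import pickle,cv2,numpy as np
from h import *
d=pickle.load(open("d0.pkl","rb"));t=d["top"];p=t["pixels"]
cv2.imwrite("pics/crop1.png",cv2.resize(p[180:305,240:405],None,fx=4.8,fy=4.8,interpolation=cv2.INTER_CUBIC))
g=cv2.cvtColor(p,cv2.COLOR_BGR2HSV)
w=((g[...,1]<50)&(g[...,2]>150)).astype(np.uint8)
def rect(x0,y0,x1,y1,z,k=3):
    m=np.zeros_like(w);m[y0:y1,x0:x1]=w[y0:y1,x0:x1];m=cv2.morphologyEx(m,cv2.MORPH_CLOSE,np.ones((k,k)))
    c=max(cv2.findContours(m,0,2)[0],key=cv2.contourArea)
    q=cv2.boxPoints(cv2.minAreaRect(ray(t,c[:,0],z)[:,:2].astype(np.float32)));print(z,q.round(4).tolist(),q.mean(0),cv2.minAreaRect(ray(t,c[:,0],z)[:,:2].astype(np.float32)))
rect(240,235,305,300,.006,9)
rect(338,198,392,270,.046,5)
for n,uv,z in[("orange",(323,290),.054),("white",(402,293),.054),("tin",(449,278),.022),("holder",(168,261),.04)]:print(n,ray(t,uv,z))
E
```

```text
0.006 [[0.36309999227523804, 0.14640000462532043], [0.4702000021934509, 0.13449999690055847], [0.4803999960422516, 0.22619999945163727], [0.373199999332428, 0.23800000548362732]] [0.4217355  0.18626475] ((0.4217354953289032, 0.1862647533416748), (0.09224376827478409, 0.10779805481433868), 83.67657470703125)
0.046 [[0.41990000009536743, -0.05209999904036522], [0.555400013923645, -0.060600001364946365], [0.5619000196456909, 0.04340000078082085], [0.42640000581741333, 0.051899999380111694]] [ 0.49087456 -0.00434057] ((0.4908745586872101, -0.004340566694736481), (0.10422097146511078, 0.13577109575271606), 86.4073715209961)
orange [[0.36648004 0.08071291 0.054     ]]
white [[ 0.35864818 -0.07900451  0.054     ]]
tin [[ 0.39062912 -0.18426568  0.022     ]]
holder [[0.43083691 0.40079292 0.04      ]]
```

View pics/crop1.png

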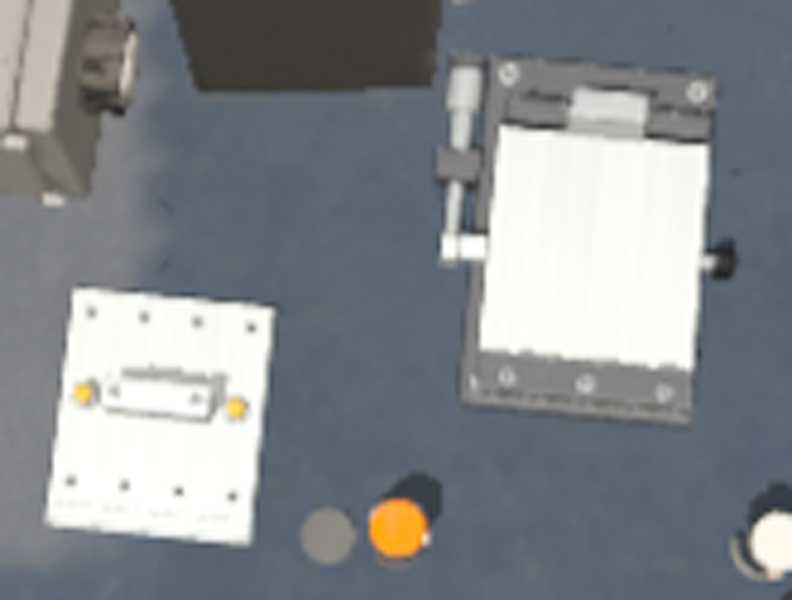

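Bolt-hole symmetry puts the tongue on the carrier's near-robot side. The carrier's yaw is about -0.11 and the stage's about -0.06, so I'm moving above the stage for a closer look.

Emit:
send_rows(
  increments=[
    {"gripper": -1,"linear": [0.02,0.04,0.03],"delta_rot": [0,0,0.14]},
    {"gripper": -1,"linear": [0.05,0.08,0.06],"delta_rot": [0,0,0.28]},
    {"gripper": -1,"linear": [0.07,0.12,0.08],"delta_rot": [0,0,0.42]},
    {"gripper": -1,"linear": [0.09,0.16,0.1],"delta_rot": [0,0,0.56]},
    {"gripper": -1,"linear": [0.12,0.2,0.11],"delta_rot": [0,0,0.7]},
    {"gripper": -1,"linear": [0.14,0.24,0.12],"delta_rot": [0,0,0.84]},
    {"gripper": -1,"linear": [0.16,0.28,0.13],"delta_rot": [0,0,0.98]},
    {"gripper": -1,"linear": [0.18,0.32,0.14],"delta_rot": [0,0,1.12]},
  ],
)

```text
clock: 0.9
position: [0.3225, -0.2351, 0.3448]
ee_rot: [0.0, 0.773, 0.635, 0.0]
contact_force: [0.7, -0.2, 0.2]
width: 0.0855
gripper_force: 0.0
```

Emit:
send_rows(
  increments=[
    {"gripper": -1,"linear": [0.02,0.04,0],"delta_rot": [0,0,0.08]},
    {"gripper": -1,"linear": [0.04,0.08,0],"delta_rot": [0,0,0.13]},
    {"gripper": -1,"linear": [0.06,0.12,0],"delta_rot": [0,0,0.13]},
    {"gripper": -1,"linear": [0.08,0.16,0],"delta_rot": [0,0,0.13]},
    {"gripper": -1,"linear": [0.1,0.2,0],"delta_rot": [0,0,0.13]},
    {"gripper": -1,"linear": [0.1,0.24,0],"delta_rot": [0,0,0.13]},
    {"gripper": -1,"linear": [0.1,0.24,0],"delta_rot": [0,0,0.13]},
    {"gripper": -1,"linear": [0.1,0.24,0],"delta_rot": [0,0,0.13]},
  ],
)

```text
clock: 1.7
position: [0.4218, 0.0033, 0.3442]
ee_rot: [0.0, 0.731, 0.683, -0.001]
contact_force: [0.2, 0.2, 0.0]
width: 0.0851
gripper_force: 0.0
```

```bash
python3 - <<'E'
from rig import get_state, optics
import cv2,pickle
s=get_state();im=optics.get_image("wrist");cv2.imwrite("pics/w1.png",im["pixels"])
pickle.dump((s,im),open("w1.pkl","wb"));print(s,im["K"],im["T_tool_cam"])
E
```

```text
{'clock': 1.7, 'qpos': array([-1.56571963e-01, -1.25273815e-02,  1.51363751e+00, -8.29917474e-04,
        1.64109299e+00, -8.82465000e-02]), 'qd': array([-0.04431269, -0.00177468, -0.00206786, -0.00976197, -0.0014303 ,
       -0.00112163]), 'effort': array([ 1.13370650e+00, -2.54740369e+01, -2.61359543e+01,  1.58722652e-01,
        3.61277035e-02,  2.19581014e-02]), 'position': array([0.42183708, 0.00333856, 0.34421851]), 'ee_rot': array([ 1.41987903e-05,  7.30865903e-01,  6.82520892e-01, -5.14116066e-04]), 'contact_force': array([0.16774328, 0.15262521, 0.04924067]), 'moment': array([ 0.00706467, -0.04534395, -0.0178457 ]), 'gripper_force': 0.0, 'width': 0.08513341604282233} [[368.86105324   0.         318.65358698]
 [  0.         368.86105324 243.08002054]
 [  0.           0.           1.        ]] [[ 7.82138016e-04 -9.54760590e-01 -2.97374517e-01  7.66525156e-02]
 [ 9.99999679e-01  7.97869622e-04  6.84769307e-05 -6.64018190e-04]
 [ 1.71887019e-04 -2.97374476e-01  9.54760908e-01 -1.70017806e-01]
 [ 0.00000000e+00  0.00000000e+00  0.00000000e+00  1.00000000e+00]]
```

View pics/w1.png

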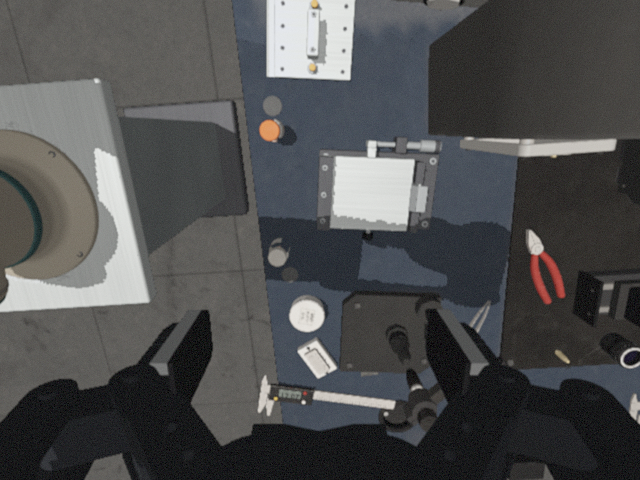

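The wrist view shows the stage deck, white, at px (331–415, 155–230), with the jaw on the left at about x=331 and the catch on the right at (420,198). The carrier is at the top at (310,35), and both vials, the tin and the stand are visible.

```bash
cat >> h.py <<'E'
from scipy.spatial.transform import Rotation as Ro
def wray(s,im,uv,z):
    q=s["ee_rot"];R=Ro.from_quat([q[1],q[2],q[3],q[0]]).as_matrix();T=np.array(im["T_tool_cam"])
    A=R@T[:3,:3];c=R@T[:3,3]+s["position"]
    uv=np.atleast_2d(uv).astype(float);d=(np.c_[uv,np.ones(len(uv))]@np.linalg.inv(im["K"]).T)@A.T
    return c+d*((z-c[2])/d[:,2])[:,None]
def edges(m,axis,rng):
    "first/last set pixel (edge positions) per column (axis 0) or row (axis 1)"
    o=[]
    for i in rng:
        v=np.flatnonzero(m[:,i] if axis==0 else m[i]);
        if len(v):o.append((i,v[0]-.5,v[-1]+.5))
    return np.array(o)
def line(P):
    P=P[:,:2].astype(np.float32);v=cv2.fitLine(P,cv2.DIST_HUBER,0,1e-4,1e-4).ravel();return v
E
python3 - <<'E'
import pickle
from h import *
s,im=pickle.load(open("w1.pkl","rb"));p=im["pixels"]
g=cv2.cvtColor(p,cv2.COLOR_BGR2HSV);m=((g[...,1]<40)&(g[...,2]>175)).astype(np.uint8)
b=np.zeros_like(m);b[145:240,322:418]=m[145:240,322:418]
n,l,st,_=cv2.connectedComponentsWithStats(b);k=1+st[1:,4].argmax();b=(l==k);print(st[k])
c=edges(b,0,range(342,404));r=edges(b,1,range(166,222))
T=wray(s,im,c[:,[0,1]],.046);B=wray(s,im,c[:,[0,2]],.046)
L=wray(s,im,r[:,[1,0]],.058);Rr=wray(s,im,r[:,[2,0]],.059)
for nme,P in("top",T),("bot",B),("left",L),("right",Rr):
    v=line(P);print(nme,v,"ang",np.degrees(np.arctan(v[1]/v[0]) if abs(v[0])>.5 else -np.arctan(v[0]/v[1])),P[:,:2].mean(0))
E
```

```text
[ 333  145   81   80 4891]
top [ 0.9943273  -0.10636381  0.4897749   0.04093205] ang -6.1057467 [0.49044024 0.04275363]
bot [ 0.977608   -0.21043424  0.49445444 -0.04022422] ang -12.1478 [ 0.48849088 -0.03938934]
left [0.08568504 0.9963223  0.44019666 0.01046738] ang -4.915418 [0.44235717 0.00058502]
right [ 0.10847373  0.9940993   0.53379065 -0.00542055] ang -6.22734 [ 0.53379067 -0.00542055]
```

Emit:
send_rows(
  increments=[
    {"gripper": -1,"linear": [0,0.03,0],"delta_rot": [0,0,0]},
    {"gripper": -1,"linear": [0.0,0.06,-0.02],"delta_rot": [0,0,-0.04]},
    {"gripper": -1,"linear": [0,0.09,-0.04],"delta_rot": [0,0,-0.04]},
    {"gripper": -1,"linear": [0,0.12,-0.07],"delta_rot": [0,0,-0.04]},
    {"gripper": -1,"linear": [0,0.14,-0.1],"delta_rot": [0,0,-0.04]},
    {"gripper": -1,"linear": [0,0.14,-0.12],"delta_rot": [0,0,-0.04]},
    {"gripper": -1,"linear": [0,0.14,-0.12],"delta_rot": [0,0,-0.04]},
  ],
)

```text
clock: 2.45
position: [0.4202, 0.1413, 0.2218]
ee_rot: [-0.001, 0.746, 0.666, -0.003]
contact_force: [0.2, 0.2, -0.3]
width: 0.0856
gripper_force: 0.0
```

```bash
python3 - <<'E'
from rig import get_state, optics
import cv2,pickle
s=get_state();im=optics.get_image("wrist");cv2.imwrite("pics/w2.png",im["pixels"])
pickle.dump((s,im),open("w2.pkl","wb"));print(s["position"],s["ee_rot"])
E
```

```text
[0.42017478 0.14125602 0.22175408] [-0.00145222  0.74572878  0.66624119 -0.00302741]
```

View pics/w2.png

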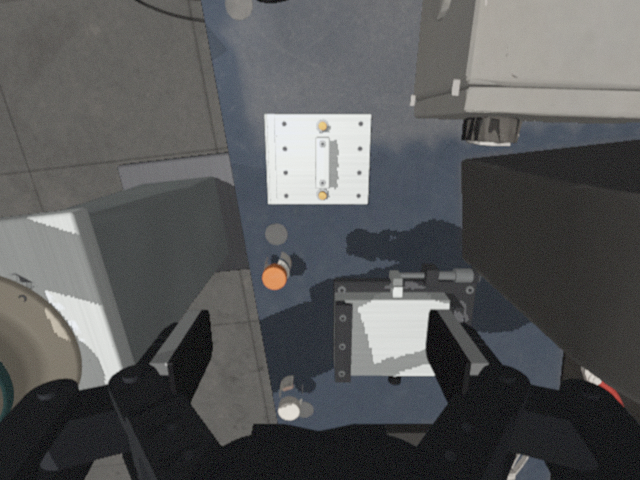

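The carrier is at px (265–371, 114–204) with its bar at (322,165), and the stage is at (333–475, 280–382) with its jaw at x 334–352. I'll measure the carrier and zoom in on the stage.

```bash
python3 - <<'E'
import pickle
from h import *
s,im=pickle.load(open("w2.pkl","rb"));p=im["pixels"]
s1,i1=pickle.load(open("w1.pkl","rb"))
g=cv2.cvtColor(p,cv2.COLOR_BGR2HSV);m=((g[...,1]<50)&(g[...,2]>150)).astype(np.uint8)
b=np.zeros_like(m);b[105:215,258:378]=m[105:215,258:378]
c=edges(b,0,range(280,360));r=edges(b,1,range(122,198))
for nme,P in("top",wray(s,im,c[:,[0,1]],.006)),("bot",wray(s,im,c[:,[0,2]],.006)),("left",wray(s,im,r[:,[1,0]],.004)),("right",wray(s,im,r[:,[2,0]],.006)):
    v=line(P);print(nme,"ang",np.degrees(np.arctan(v[1]/v[0]) if abs(v[0])>.5 else -np.arctan(v[0]/v[1])),P[:,:2].mean(0),r[:,1:].mean(0))
print("bar",wray(s,im,[[322,164]],.036))
a=cv2.resize(p[272:392,326:486],None,fx=5,fy=5,interpolation=cv2.INTER_CUBIC)[:600,:800]
cv2.imwrite("pics/crop2.png",cv2.convertScaleAbs(a,alpha=1.6,beta=10))
E
```

```text
top ang -6.4117937 [0.42898438 0.23073617] [265.59210526 369.30263158]
bot ang -6.325958 [0.41900695 0.14123501] [265.59210526 369.30263158]
left ang -6.354894 [0.36886728 0.19220071] [265.59210526 369.30263158]
right ang -6.2203255 [0.4746156 0.1805637] [265.59210526 369.30263158]
bar [[0.42636085 0.18461311 0.036     ]]
```

View pics/crop2.png

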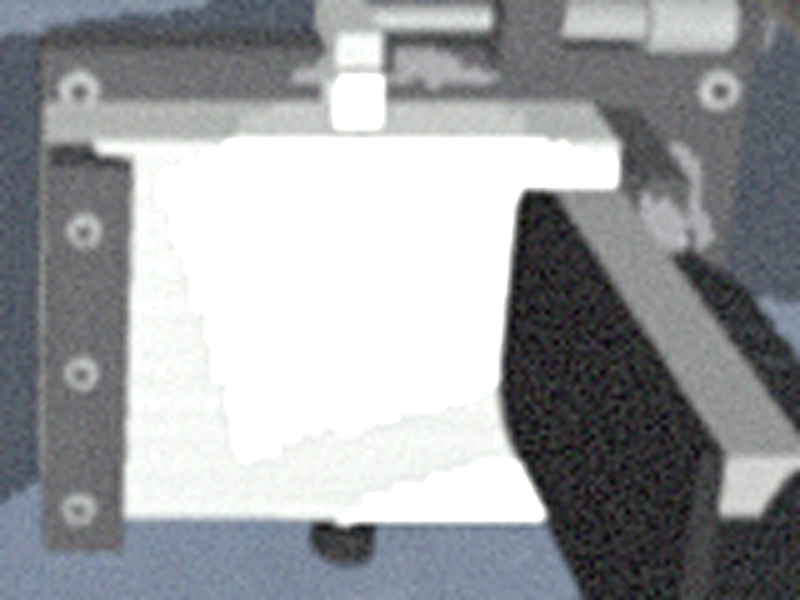

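```bash
python3 - <<'E'
import pickle
from h import *
s,im=pickle.load(open("w2.pkl","rb"))
f=lambda L,z:wray(s,im,(np.array(L)+.5)/5-.5+[326,272],z)[:,:2]
ang=lambda a,b:np.degrees(np.arctan2(*(b-a)[::-1]))
J=f([[133,160],[124,550]],.058);print("jaw inner",J,ang(J[1],J[0])-90,np.linalg.norm(J[0]-J[1]))
S=f([[84,231],[81,373],[78,510]],.058);print("jaw screws",S,ang(S[2],S[0])-90)
T=f([[150,140],[615,141]],.046);B=f([[130,521],[540,522]],.046);print("deck top",T,ang(*T),"bot",B,ang(*B))
O=f([[41,160],[43,550]],.058);print("jaw outer",O)
C=f([[78,90],[718,90]],.015);print("base screws",C,ang(*C))
print("base left edge",f([[40,40],[748,40]],.015))
d=__import__("pickle").load(open("d0.pkl","rb"))["top"]
h=lambda L,z:ray(d,(np.array(L)+.5)/4.8-.5+[240,180],z)[:,:2]
D=h([[500,126],[480,350]],.046);E=h([[710,145],[692,369]],.046);print("top: deck left",D,ang(D[1],D[0]),"right",E,ang(E[1],E[0]))
K=h([[508,377],[586,384],[665,393]],.058);print("jaw screws",K,ang(K[2],K[0])-90)
K=h([[480,350],[692,369]],.058);print("jaw inner",K,ang(K[1],K[0])-90)
K=h([[575,92],[647,97],[570,132],[642,137]],.065);print("catch",K,K.mean(0))
E
```

```text
jaw inner [[ 0.44162129  0.04719418]
 [ 0.43188809 -0.04489067]] -6.033659979086494 0.09259781305421899
jaw screws [[ 4.30428559e-01  3.24372407e-02]
 [ 4.26761418e-01 -3.86308429e-04]
 [ 4.23011746e-01 -3.37458070e-02]] -6.394181751285444
deck top [[0.44593584 0.04522108]
 [0.54102141 0.03463146]] -6.354808062185989 bot [[ 0.43395926 -0.04688041]
 [ 0.52396394 -0.05679392]] -6.285474151393864
jaw outer [[ 0.42335503  0.0491831 ]
 [ 0.41459116 -0.04303847]]
base screws [[0.43250506 0.04370713]
 [0.57383656 0.02827622]] -6.231006352535443
base left edge [[0.42528978 0.05661909]
 [0.58026832 0.03966596]]
top: deck left [[0.54243053 0.03474188]
 [0.44378724 0.04529792]] -6.108106407646761 right [[ 0.53292525 -0.05670096]
 [ 0.43453578 -0.04564968]] -6.408700956835704
jaw screws [[ 0.43043601  0.0342084 ]
 [ 0.42707699  0.00118021]
 [ 0.42286301 -0.03221598]] -6.504172485659751
jaw inner [[ 0.44213244  0.04587857]
 [ 0.43299007 -0.0439966 ]] -5.80831811277352
catch [[ 0.55257789  0.00334047]
 [ 0.55003094 -0.02752861]
 [ 0.53500313  0.005918  ]
 [ 0.5324688  -0.02486816]] [ 0.54252019 -0.01078457]
```

The carrier (yaw -6.3°, origin about (0.427,0.185)) and the stage (yaw -6.25°, groove mouth about (0.437,0.000)) are nearly parallel. I'm descending on the bar.

Emit:
send_rows(
  increments=[
    {"gripper": -1,"linear": [0.002,0.02,-0.03],"delta_rot": [0,0,0]},
    {"gripper": -1,"linear": [0.0045,0.042,-0.07],"delta_rot": [0,0,0]},
    {"gripper": -1,"linear": [0.0045,0.042,-0.11],"delta_rot": [0,0,0]},
    {"gripper": -1,"linear": [0.0045,0.042,-0.13],"delta_rot": [0,0,0]},
    {"gripper": -1,"linear": [0.0045,0.042,-0.13],"delta_rot": [0,0,0]},
    {"gripper": -1,"linear": [0.0045,0.042,-0.13],"delta_rot": [0,0,0]},
  ],
)

```text
clock: 3.1
position: [0.4285, 0.1842, 0.096]
ee_rot: [0.001, 0.746, 0.666, 0.001]
contact_force: [0.0, 0.5, 0.4]
width: 0.0854
gripper_force: 0.0
```

```bash
python3 - <<'E'
from rig import get_state, optics
from h import *
s=get_state();im=optics.get_image("wrist");p=im["pixels"];cv2.imwrite("pics/w3.png",p);print(s["position"],s["ee_rot"],s["contact_force"])
E
```

```text
[0.42854013 0.18423735 0.09600349] [7.28747385e-04 7.45827685e-01 6.66137543e-01 1.14273420e-03] [0.00926627 0.53761089 0.41540852]
```

View pics/w3.png

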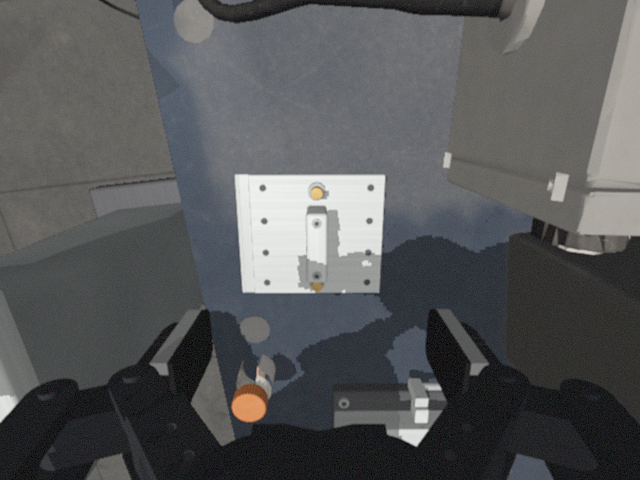

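The bar's top screws are at (317,223) and (316,275), the tongue line is on the left at x≈250, and the orange vial, clear of the tool, is at (250,400).

```bash
python3 - <<'E'
from rig import get_state, optics
from h import *
s=get_state();im=optics.get_image("wrist")
print(wray(s,im,[[317,223],[316,275],[316.5,249]],.036),wray(s,im,[[243,234]],.004),wray(s,im,[[384,234]],.006))
E
```

```text
[[0.42953676 0.20300983 0.036     ]
 [0.42480639 0.16730162 0.036     ]
 [0.4272235  0.18554772 0.036     ]] [[0.37331399 0.19285097 0.004     ]] [[0.47664606 0.18171794 0.006     ]]
```

Emit:
send_rows(
  increments=[
    {"gripper": -1,"linear": [0,0,-0.03],"delta_rot": [0,0,0]},
    {"gripper": -1,"linear": [0,0.0005,-0.06],"delta_rot": [0,0,0]},
    {"gripper": -1,"linear": [0,0.0005,-0.075],"delta_rot": [0,0,0]},
    {"gripper": -0.5,"linear": [0,0.0005,-0.083],"delta_rot": [0,0,0]},
    {"gripper": 0,"linear": [0,0.0005,-0.083],"delta_rot": [0,0,0]},
    {"gripper": 0.3,"linear": [0,0.0005,-0.083],"delta_rot": [0,0,0]},
    {"gripper": 0.3,"linear": [0,0.0005,-0.083],"delta_rot": [0,0,0]},
  ],
  newtons=40,
)

```text
clock: 3.9
position: [0.4279, 0.1856, 0.0127]
ee_rot: [0.001, 0.745, 0.667, 0.001]
contact_force: [-0.1, -0.0, 0.3]
width: 0.0304
gripper_force: 0.0
```

Emit:
send_rows(
  increments=[
    {"gripper": 0.6,"linear": [0,0,0],"delta_rot": [0,0,0]},
    {"gripper": 1,"linear": [0,0,0],"delta_rot": [0,0,0]},
    {"gripper": 1,"linear": [0,0,0],"delta_rot": [0,0,0]},
    {"gripper": 1,"linear": [0,0,0],"delta_rot": [0,0,0]},
    {"gripper": 1,"linear": [0,0,0],"delta_rot": [0,0,0]},
    {"gripper": 1,"linear": [0,0,0],"delta_rot": [0,0,0]},
  ],
  newtons=70,
)

```text
clock: 4.5
position: [0.4266, 0.1853, 0.0115]
ee_rot: [0.0, 0.745, 0.667, -0.0]
contact_force: [1.2, -0.2, 0.0]
width: -0.0003
gripper_force: 0.0
```

```bash
python3 - <<'E'
from rig import get_state, optics
from h import *
import pickle
s=get_state();print(s)
a=optics.get_image("wrist")["pixels"][90:450,120:520];d=optics.get_image("scene");b=cv2.resize(d["pixels"][250:350,240:360],(400,360),interpolation=2)
cv2.imwrite("pics/w4.png",np.hstack([a,b]))
E
```

```text
{'clock': 4.5, 'qpos': array([ 2.60063436e-01,  3.14686414e-01,  2.01191161e+00, -2.65316049e-05,
        8.15015660e-01,  3.71073872e-01]), 'qd': array([ 1.05214746e-03,  7.45986087e-04, -2.43187728e-05, -1.29787201e-03,
        8.83282567e-04, -1.20503197e-04]), 'effort': array([ 3.04478592e-03, -3.57443297e+01, -1.63393593e+01, -1.49691773e-04,
        8.28770226e-04, -1.43380032e-05]), 'position': array([0.42660358, 0.18532177, 0.0115024 ]), 'ee_rot': array([ 3.84639969e-06,  7.45239723e-01,  6.66796637e-01, -1.37482100e-05]), 'contact_force': array([ 1.19889945, -0.15317498,  0.0140211 ]), 'moment': array([ 0.01674133,  0.10311218, -0.02611464]), 'gripper_force': 0.0, 'width': -0.0002981891212963258}
```

View pics/w4.png

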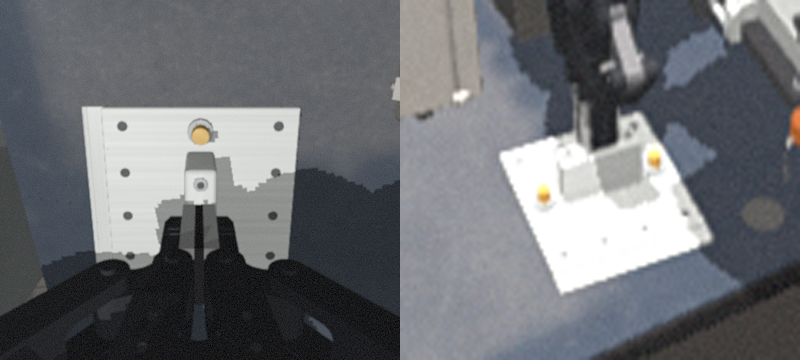

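The wrist picture is ambiguous: the fingers may straddle the bar, but the opening reads 0. I'm testing with a small lift.

Emit:
send_rows(
  increments=[
    {"gripper": 1,"linear": [0,0,0.005],"delta_rot": [0,0,0]},
    {"gripper": 1,"linear": [0,0,0.01],"delta_rot": [0,0,0]},
    {"gripper": 1,"linear": [0,0,0.015],"delta_rot": [0,0,0]},
    {"gripper": 1,"linear": [0,0,0.015],"delta_rot": [0,0,0]},
    {"gripper": 1,"linear": [0,0,0.015],"delta_rot": [0,0,0]},
  ],
  newtons=70,
)

```text
clock: 5.1
position: [0.4269, 0.1853, 0.0268]
ee_rot: [0.0, 0.745, 0.667, 0.0]
contact_force: [0.2, 0.6, 0.1]
width: -0.0003
gripper_force: 0.0
```

```bash
python3 - <<'E'
from rig import get_state, optics
from h import *
s=get_state();print(s["contact_force"],s["moment"],s["width"],s["gripper_force"])
im=optics.get_image("wrist");p=im["pixels"];np.save("w5.npy",p)
g=cv2.cvtColor(p,cv2.COLOR_BGR2HSV);m=((g[...,1]<50)&(g[...,2]>150)).astype(np.uint8)
b=m[180:350,170:460];n,l,st,c=cv2.connectedComponentsWithStats(b);print(st[1:][st[1:,4]>200]+[170,180,0,0,0])
q=cv2.imread("pics/w4.png")  # same view before the lift, crop origin (120,90)
h=cv2.cvtColor(q[:,:400],cv2.COLOR_BGR2HSV);m2=((h[...,1]<50)&(h[...,2]>150)).astype(np.uint8);b=m2[90:260,50:340]
n,l,st,c=cv2.connectedComponentsWithStats(b);print(st[1:][st[1:,4]>200]+[170,180,0,0,0])
print("tip rows u=300..340 gray",cv2.cvtColor(p,6)[260:350:6,296:344:4])
E
```

```text
[0.18373891 0.60517664 0.08262805] [-0.02376212 -0.01637064  0.01811453] -0.00027442212788454195 0.0
[[  210   191   202   152 19217]]
[[  202   196   218   151 20205]]
tip rows u=300..340 gray [[221 222 215 218 224 192 116 186 221 199 148 146]
 [221 220 216 221 226 185 158 185 220 201 143 145]
 [220 221 212 219 226 223 226 223 220 196 145 149]
 [219 218 213 217 224 221 228 222 221 196 144 147]
 [170 160 140 217 223 201 158 152 161 139 143 148]
 [148 145 143 158 148 150 156 153 152 141 144 144]
 [141 145  89  93  99  23  22  97  97  94 142 143]
 [146 150  93  91  93  26  25  98  98  95 135 144]
 [ 20  25  95  94  93  15  27  95  97  95  72  20]
 [ 26  46  95  92  95  23  26  87  95  94  92  12]
 [ 29  69  97  98  95  22  13  93  97  96  94  28]
 [ 27  87  99  89  94  21  15  79  84  79  85   9]
 [ 25  87  85  85  80  23  23  79  85  83  87  23]
 [ 22  68  95 101 100  26  29  89  97 100  82  27]
 [ 26  35  30  12 121  32  28 117  57  33  28   4]]
```

```bash
python3 - <<'E'
from rig import get_state, optics
from h import *
s=get_state();im=optics.get_image("scene");g=cv2.cvtColor(im["pixels"],6)
P=np.array([s["position"]+[0,0,d] for d in np.arange(-.02,.09,.005)])
uv=cv2.projectPoints(P,np.array(im["rvec"]),np.array(im["tvec"]),np.array(im["K"]),None)[0][:,0]
for p,(u,v) in zip(P,uv):
    u,v=int(round(u)),int(round(v));print(round(p[2],4),u,v,g[v,u-10:u+11:2])
E
```

```text
0.0066 299 301 [223 222 222 223 218 217 216 161 162 178 191]
0.0116 299 299 [224 224 224 221 223 220 227 173 165 167 163]
0.0166 299 297 [221 222 222 226 224 225 181 167 169 169 169]
0.0216 299 295 [255 255 255 228 226 205 164 172 167 169 168]
0.0266 299 293 [249 249 255 255 255 203 181 166 168 172 168]
0.0316 299 291 [255 255 255 255 255 223 224 222 205 187 169]
0.0366 299 289 [237 224 244 231 211 224 224 224 225 224 227]
0.0416 299 287 [177 188 216 215 191 177 224 217 228 165 181]
0.0466 299 285 [ 66  69  81 179 108 135 171 205 221 219 178]
0.0516 299 283 [ 74  68 101 182  53  38  37  65 186 222 201]
0.0566 299 281 [ 74  77  98 182  50  43  50  30 115  71 122]
0.0616 298 279 [ 72  69 118 169 122  39  34  47  47  82  72]
0.0666 298 277 [ 70  73 118 173  82  41  43  35  66  80  72]
0.0716 298 275 [ 68  74  93 160  78  38  41  42  66  82  72]
0.0766 298 273 [ 72  71 102 144  68  51  40  41  56  67  66]
0.0816 298 271 [72 73 73 65 71 45 44 38 37 36 40]
0.0866 298 269 [69 73 74 42 39 44 51 40 41 52 49]
0.0916 298 267 [70 73 79 44 47 44 48 38 46 46 70]
0.0966 298 264 [ 70  38  41  52  50  48  39  58  97  79 136]
0.1016 298 262 [ 73  47  48  47  52  42 139  90  91  90 197]
0.1066 298 260 [ 72  41  49  54  56  41  84 164 107 149 189]
0.1116 297 258 [ 59  49  43  50  54  44  49  41  72 107 193]
```

Both views show the shut fingertips ending about 25–30 mm behind the reported TCP, so they closed just above the bar. I'm opening, going about 42 mm lower and closing again.

Emit:
send_rows(
  increments=[
    {"gripper": -0.2,"linear": [0,0,0.01],"delta_rot": [0,0,0]},
    {"gripper": -0.2,"linear": [0,0,0.01],"delta_rot": [0,0,0]},
    {"gripper": -0.2,"linear": [0,0,0],"delta_rot": [0,0,0]},
    {"gripper": -0.2,"linear": [0,0,-0.015],"delta_rot": [0,0,0]},
    {"gripper": -0.2,"linear": [0,0,-0.028],"delta_rot": [0,0,0]},
    {"gripper": -0.2,"linear": [0,0,-0.036],"delta_rot": [0,0,0]},
    {"gripper": -0.2,"linear": [0,0,-0.041],"delta_rot": [0,0,0]},
    {"gripper": -0.2,"linear": [0,0,-0.041],"delta_rot": [0,0,0]},
  ],
  newtons=40,
)

```text
clock: 6.0
position: [0.4261, 0.1851, -0.0153]
ee_rot: [-0.0, 0.745, 0.667, -0.001]
contact_force: [0.7, 0.6, -0.3]
width: 0.0511
gripper_force: 0.0
```

Emit:
send_rows(
  increments=[
    {"gripper": 0.2,"linear": [0,0,0],"delta_rot": [0,0,0]},
    {"gripper": 0.5,"linear": [0,0,0],"delta_rot": [0,0,0]},
    {"gripper": 1,"linear": [0,0,0],"delta_rot": [0,0,0]},
    {"gripper": 1,"linear": [0,0,0],"delta_rot": [0,0,0]},
    {"gripper": 1,"linear": [0,0,0],"delta_rot": [0,0,0]},
    {"gripper": 1,"linear": [0,0,0],"delta_rot": [0,0,0]},
  ],
  newtons=40,
)

```text
clock: 6.6
position: [0.4273, 0.1855, -0.0139]
ee_rot: [0.0, 0.745, 0.667, 0.001]
contact_force: [-0.8, -0.5, 6.2]
width: 0.0129
gripper_force: 40.5
```

The bar is gripped, with an opening of 12.9 mm. I'm increasing the grip and lifting.

Emit:
send_rows(
  increments=[
    {"gripper": 1,"linear": [0,0,0],"delta_rot": [0,0,0]},
    {"gripper": 1,"linear": [0,0,0.01],"delta_rot": [0,0,0]},
    {"gripper": 1,"linear": [0,0,0.03],"delta_rot": [0,0,0]},
    {"gripper": 1,"linear": [0,0,0.06],"delta_rot": [0,0,0]},
    {"gripper": 1,"linear": [0,0,0.09],"delta_rot": [0,0,0]},
    {"gripper": 1,"linear": [0,0,0.12],"delta_rot": [0,0,0]},
    {"gripper": 1,"linear": [0,0,0.12],"delta_rot": [0,0,0]},
    {"gripper": 1,"linear": [0,0,0.12],"delta_rot": [0,0,0]},
  ],
  newtons=90,
)

```text
clock: 7.4
position: [0.4261, 0.1852, 0.1056]
ee_rot: [0.0, 0.745, 0.667, 0.0]
contact_force: [-0.0, -1.3, -3.0]
width: 0.0118
gripper_force: 88.2
```

Emit:
send_rows(
  increments=[
    {"gripper": 1,"linear": [0.0,-0.03,0],"delta_rot": [-0.01,-0.09,0]},
    {"gripper": 1,"linear": [0.0,-0.06,0],"delta_rot": [-0.02,-0.18,0]},
    {"gripper": 1,"linear": [0.01,-0.09,0],"delta_rot": [-0.03,-0.27,0]},
    {"gripper": 1,"linear": [0.02,-0.12,0],"delta_rot": [-0.0407,-0.3677,0]},
    {"gripper": 1,"linear": [0.04,-0.15,0],"delta_rot": [-0.0407,-0.3677,0]},
    {"gripper": 1,"linear": [0.06,-0.18,0],"delta_rot": [-0.0407,-0.3677,0]},
    {"gripper": 1,"linear": [0.0838,-0.1937,0],"delta_rot": [-0.0407,-0.3677,0]},
    {"gripper": 1,"linear": [0.0838,-0.1937,0],"delta_rot": [-0.0407,-0.3677,0]},
  ],
  newtons=90,
)

```text
clock: 8.2
position: [0.5125, -0.0107, 0.1044]
ee_rot: [0.137, 0.734, 0.654, 0.122]
contact_force: [0.6, -0.0, -1.6]
width: 0.0119
gripper_force: 88.5
```

Emit:
send_rows(
  increments=[
    {"gripper": 1,"linear": [0,0,0],"delta_rot": [0,0,0]},
    {"gripper": 1,"linear": [0,0,0],"delta_rot": [0,0,0]},
  ],
)

```text
clock: 8.4
position: [0.5078, -0.0076, 0.1035]
ee_rot: [0.135, 0.733, 0.656, 0.121]
contact_force: [-0.6, -0.2, -1.5]
width: 0.0123
gripper_force: 88.5
```

```bash
python3 - <<'E'
from rig import get_state, optics
from h import *
import pickle
s=get_state();print(s)
d=[optics.get_image(n) for n in("scene","top","wrist")];pickle.dump((s,d),open("c.pkl","wb"))
a=cv2.resize(d[0]["pixels"][180:300,300:433],(399,360),interpolation=2);b=d[2]["pixels"][90:450,120:520]
cv2.imwrite("pics/c1.png",np.hstack([b,a]))
E
```

```text
{'clock': 8.4, 'qpos': array([-0.16862385,  0.08910224,  2.10542354,  0.03877208,  0.58328612,
       -0.08649903]), 'qd': array([ 0.0099677 , -0.01114416, -0.00371285, -0.00047232, -0.00619636,
       -0.00187782]), 'effort': array([-3.86464382e-01, -2.70876396e+01, -2.21823478e+01,  9.35180252e-02,
       -2.31399022e+00,  1.01938633e-03]), 'position': array([ 0.50781895, -0.00757873,  0.1034634 ]), 'ee_rot': array([0.1349042 , 0.73274058, 0.65589815, 0.12120112]), 'contact_force': array([-0.56194787, -0.17943422, -1.5057295 ]), 'moment': array([ 0.00090565,  0.32380624, -0.018959  ]), 'gripper_force': 88.52206349372864, 'width': 0.01232769409405628}
```

View pics/c1.png

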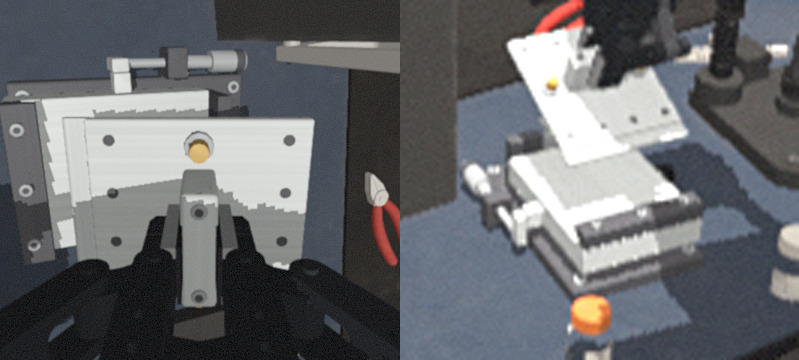

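Carried and sloping tongue-low above the stage. In the wrist crop the jaw screws are at (16,130), (26,190) and (34,245), the tongue edge is at (65–78, 118–260), and the bar screws are at (199,212) and (199,297).

```bash
python3 - <<'E'
import pickle
from h import *
s,d=pickle.load(open("c.pkl","rb"));im=d[2];o=np.array([120,90])
S=wray(s,im,np.array([[16,130],[26,190],[34,245]])+o,.058);print("jaw screws",S[:,:2],np.arctan2(*(S[0]-S[2])[1::-1])-np.pi/2)
q=s["ee_rot"];R=Ro.from_quat([q[1],q[2],q[3],q[0]]).as_matrix()
print("tool axes",R.round(3))
# carrier in tool frame: rays on tool planes
st={"position":np.zeros(3),"ee_rot":[1,0,0,0]}
print("bar screws(tool)",wray(st,im,np.array([[199,212],[199,297]])+o,-.0505))
print("tongue corner/edge",wray(st,im,np.array([[65,118],[79,240]])+o,-.0145-.004))
print("plate far corner",wray(st,im,np.array([[313,121],[303,245]])+o,-.0145-.006))
E
```

```text
jaw screws [[ 4.28997045e-01  3.32957344e-02]
 [ 4.25802013e-01  2.95880089e-04]
 [ 4.21986710e-01 -3.29970334e-02]] -0.10535655570208768
tool axes [[ 0.11   0.929  0.355]
 [ 0.994 -0.103 -0.039]
 [ 0.001  0.357 -0.934]]
bar screws(tool) [[ 0.01729075 -0.00029209 -0.0505    ]
 [-0.01895464 -0.00026783 -0.0505    ]]
tongue corner/edge [[ 0.04475224 -0.05635854 -0.0185    ]
 [-0.01294313 -0.05603975 -0.0185    ]]
plate far corner [[ 0.04395398  0.04689227 -0.0205    ]
 [-0.01431344  0.04767461 -0.0205    ]]
```

Emit:
send_rows(
  increments=[
    {"gripper": 1,"linear": [0,0,-0.015],"delta_rot": [0,0,0]},
    {"gripper": 1,"linear": [0,0,-0.03],"delta_rot": [0,0,0]},
    {"gripper": 1,"linear": [0,0,-0.04],"delta_rot": [0,0,0]},
    {"gripper": 1,"linear": [0,0,-0.045],"delta_rot": [0,0,0]},
    {"gripper": 1,"linear": [0,0,-0.045],"delta_rot": [0,0,0]},
    {"gripper": 1,"linear": [0,0,-0.045],"delta_rot": [0,0,0]},
  ],
)

```text
clock: 9.15
position: [0.5108, -0.0082, 0.061]
ee_rot: [0.137, 0.732, 0.656, 0.123]
contact_force: [-0.6, 0.3, -1.4]
width: 0.0123
gripper_force: 88.7
```

Emit:
send_rows(
  increments=[
    {"gripper": 1,"linear": [0,0,-0.001],"delta_rot": [0,0,0]},
    {"gripper": 1,"linear": [0,0,-0.002],"delta_rot": [0,0,0]},
    {"gripper": 1,"linear": [0,0,-0.002],"delta_rot": [0,0,0]},
    {"gripper": 1,"linear": [0,0,-0.002],"delta_rot": [0,0,0]},
  ],
)

```text
clock: 9.55
position: [0.5105, -0.0084, 0.0587]
ee_rot: [0.137, 0.733, 0.655, 0.123]
contact_force: [0.2, 0.8, -1.3]
width: 0.0121
gripper_force: 88.7
```

Emit:
send_rows(
  increments=[
    {"gripper": 1,"linear": [0,0,-0.001],"delta_rot": [0,0,0]},
    {"gripper": 1,"linear": [0,0,-0.002],"delta_rot": [0,0,0]},
    {"gripper": 1,"linear": [0,0,-0.002],"delta_rot": [0,0,0]},
    {"gripper": 1,"linear": [0,0,-0.002],"delta_rot": [0,0,0]},
  ],
)

```text
clock: 9.95
position: [0.5104, -0.0084, 0.0564]
ee_rot: [0.137, 0.733, 0.655, 0.123]
contact_force: [-0.8, -0.5, -2.0]
width: 0.0123
gripper_force: 88.7
```

Emit:
send_rows(
  increments=[
    {"gripper": 1,"linear": [0,0,-0.0005],"delta_rot": [0,0,0]},
    {"gripper": 1,"linear": [0,0,-0.001],"delta_rot": [0,0,0]},
    {"gripper": 1,"linear": [0,0,-0.001],"delta_rot": [0,0,0]},
    {"gripper": 1,"linear": [0,0,-0.001],"delta_rot": [0,0,0]},
  ],
)

```text
clock: 10.35
position: [0.5104, -0.0084, 0.0555]
ee_rot: [0.137, 0.733, 0.655, 0.123]
contact_force: [0.2, 1.1, -1.7]
width: 0.0123
gripper_force: 88.7
```

Emit:
send_rows(
  increments=[
    {"gripper": 1,"linear": [0,0,-0.0005],"delta_rot": [0,0,0]},
    {"gripper": 1,"linear": [0,0,-0.001],"delta_rot": [0,0,0]},
    {"gripper": 1,"linear": [0,0,-0.001],"delta_rot": [0,0,0]},
  ],
)

```text
clock: 10.65
position: [0.5103, -0.0084, 0.0544]
ee_rot: [0.137, 0.733, 0.655, 0.123]
contact_force: [1.0, 0.2, -0.7]
width: 0.0122
gripper_force: 88.7
```

```bash
python3 - <<'E'
from rig import get_state
s=get_state();print(s["position"],s["contact_force"],s["moment"])
E
```

```text
[ 0.51032249 -0.00835453  0.05441548] [ 0.96428022  0.15657979 -0.67669095] [0.02931068 0.2968142  0.03291858]
```

Emit:
send_rows(
  increments=[
    {"gripper": 1,"linear": [0,0,-0.0005],"delta_rot": [0,0,0]},
    {"gripper": 1,"linear": [0,0,-0.001],"delta_rot": [0,0,0]},
    {"gripper": 1,"linear": [0,0,-0.001],"delta_rot": [0,0,0]},
  ],
)

```text
clock: 10.95
position: [0.5105, -0.0084, 0.0535]
ee_rot: [0.137, 0.733, 0.655, 0.123]
contact_force: [-0.4, 0.7, -1.9]
width: 0.0125
gripper_force: 88.6
```

```bash
cat > st.py <<'E'
from rig import get_state
s=get_state();print(s["clock"],s["position"].round(4),"F",s["contact_force"].round(2),"M",s["moment"].round(3))
E
python3 st.py
```

```text
10.95 [ 0.5105 -0.0084  0.0535] F [-0.42  0.72 -1.92] M [0.042 0.328 0.002]
```

Emit:
send_rows(
  increments=[
    {"gripper": 1,"linear": [0,0,-0.0005],"delta_rot": [0,0,0]},
    {"gripper": 1,"linear": [0,0,-0.001],"delta_rot": [0,0,0]},
    {"gripper": 1,"linear": [0,0,-0.001],"delta_rot": [0,0,0]},
  ],
)

```text
clock: 11.25
position: [0.5108, -0.0084, 0.0532]
ee_rot: [0.137, 0.732, 0.655, 0.123]
contact_force: [-3.2, 0.8, 5.4]
width: 0.0121
gripper_force: 89.8
```

```bash
python3 st.py
```

```text
11.25 [ 0.5108 -0.0084  0.0532] F [-3.19  0.78  5.38] M [ 0.093  0.644 -0.023]
```

Deck felt: +7 N on z and a rise in My. I'm backing off 0.6 mm and feeding toward the jaw.

Emit:
send_rows(
  increments=[
    {"gripper": 1,"linear": [0,0.0006,0.0007],"delta_rot": [0,0,0]},
    {"gripper": 1,"linear": [-0.003,0.0009,0.0007],"delta_rot": [0,0,0]},
    {"gripper": 1,"linear": [-0.006,0.0013,0.0007],"delta_rot": [0,0,0]},
    {"gripper": 1,"linear": [-0.009,0.0016,0.0007],"delta_rot": [0,0,0]},
    {"gripper": 1,"linear": [-0.009,0.0016,0.0007],"delta_rot": [0,0,0]},
    {"gripper": 1,"linear": [-0.009,0.0016,0.0007],"delta_rot": [0,0,0]},
  ],
)

```text
clock: 11.85
position: [0.5015, -0.0068, 0.0534]
ee_rot: [0.137, 0.732, 0.655, 0.123]
contact_force: [0.1, -0.7, 2.0]
width: 0.0124
gripper_force: 89.1
```

```bash
python3 st.py
```

```text
11.85 [ 0.5015 -0.0068  0.0534] F [ 0.14 -0.73  1.96] M [ 0.035  0.227 -0.016]
```

Emit:
send_rows(
  increments=[
    {"gripper": 1,"linear": [-0.001,0.0001,0.0],"delta_rot": [0,0,0]},
    {"gripper": 1,"linear": [-0.002,0.0002,0],"delta_rot": [0,0,0]},
    {"gripper": 1,"linear": [-0.003,0.0003,0],"delta_rot": [0,0,0]},
    {"gripper": 1,"linear": [-0.003,0.0003,0],"delta_rot": [0,0,0]},
  ],
)

```text
clock: 12.25
position: [0.4988, -0.0066, 0.0535]
ee_rot: [0.137, 0.732, 0.655, 0.123]
contact_force: [1.5, -0.7, 0.4]
width: 0.0125
gripper_force: 88.8
```

```bash
python3 st.py
```

```text
12.25 [ 0.4988 -0.0066  0.0535] F [ 1.46 -0.66  0.41] M [-0.017 -0.092  0.023]
```

Emit:
send_rows(
  increments=[
    {"gripper": 1,"linear": [-0.0007,0.0001,0.0],"delta_rot": [0,0,0]},
    {"gripper": 1,"linear": [-0.0015,0.0002,0],"delta_rot": [0,0,0]},
    {"gripper": 1,"linear": [-0.0015,0.0002,0],"delta_rot": [0,0,0]},
  ],
)

```text
clock: 12.55
position: [0.4973, -0.0064, 0.0535]
ee_rot: [0.137, 0.732, 0.655, 0.123]
contact_force: [1.5, -0.7, 1.8]
width: 0.0118
gripper_force: 88.8
```

```bash
python3 st.py
```

```text
12.55 [ 0.4973 -0.0064  0.0535] F [ 1.49 -0.66  1.8 ] M [-0.082 -0.167 -0.05 ]
```

Emit:
send_rows(
  increments=[
    {"gripper": 1,"linear": [-0.001,0.0001,0.0],"delta_rot": [0,0,0]},
    {"gripper": 1,"linear": [-0.002,0.0002,0],"delta_rot": [0,0,0]},
    {"gripper": 1,"linear": [-0.002,0.0002,0],"delta_rot": [0,0,0]},
  ],
)

```text
clock: 12.85
position: [0.4952, -0.0061, 0.0535]
ee_rot: [0.137, 0.732, 0.655, 0.123]
contact_force: [2.7, -0.8, 2.8]
width: 0.0121
gripper_force: 89.0
```

```bash
python3 st.py
```

```text
12.85 [ 0.4952 -0.0061  0.0535] F [ 2.73 -0.76  2.78] M [-0.051 -0.252 -0.017]
```

Emit:
send_rows(
  increments=[
    {"gripper": 1,"linear": [-0.001,0.0001,0.0],"delta_rot": [0,0,0]},
    {"gripper": 1,"linear": [-0.0015,0.0002,0],"delta_rot": [0,0,0]},
    {"gripper": 1,"linear": [-0.0015,0.0002,0],"delta_rot": [0,0,0]},
  ],
)

```text
clock: 13.15
position: [0.4937, -0.006, 0.0535]
ee_rot: [0.137, 0.732, 0.655, 0.123]
contact_force: [2.9, -0.2, 3.0]
width: 0.0116
gripper_force: 89.1
```

```bash
python3 st.py
```

```text
13.15 [ 0.4937 -0.006   0.0535] F [ 2.89 -0.18  2.99] M [-0.073 -0.358 -0.044]
```

Emit:
send_rows(
  increments=[
    {"gripper": 1,"linear": [-0.001,0.0001,0.0001],"delta_rot": [0,0,0]},
    {"gripper": 1,"linear": [-0.0015,0.0002,0.0002],"delta_rot": [0,0,0]},
    {"gripper": 1,"linear": [-0.0015,0.0002,0.0002],"delta_rot": [0,0,0]},
  ],
)

```text
clock: 13.45
position: [0.4918, -0.0057, 0.0534]
ee_rot: [0.137, 0.733, 0.655, 0.123]
contact_force: [2.8, -0.6, 2.8]
width: 0.0124
gripper_force: 89.1
```

```bash
python3 st.py
```

```text
13.45 [ 0.4918 -0.0057  0.0534] F [ 2.84 -0.57  2.84] M [-0.084 -0.223 -0.009]
```

Emit:
send_rows(
  increments=[
    {"gripper": 1,"linear": [-0.001,0.0001,0.0],"delta_rot": [0,0,0]},
    {"gripper": 1,"linear": [-0.0015,0.0002,0.0],"delta_rot": [0,0,0]},
    {"gripper": 1,"linear": [-0.0015,0.0002,0.0],"delta_rot": [0,0,0]},
  ],
)

```text
clock: 13.75
position: [0.4903, -0.0055, 0.0534]
ee_rot: [0.137, 0.732, 0.655, 0.123]
contact_force: [2.6, -0.2, 3.5]
width: 0.0122
gripper_force: 89.1
```

```bash
python3 st.py
```

```text
13.75 [ 0.4903 -0.0055  0.0534] F [ 2.6  -0.22  3.52] M [-0.049 -0.257 -0.013]
```

Emit:
send_rows(
  increments=[
    {"gripper": 1,"linear": [-0.0005,0.0001,0.0],"delta_rot": [0,0,0]},
    {"gripper": 1,"linear": [-0.001,0.0001,0.0],"delta_rot": [0,0,0]},
    {"gripper": 1,"linear": [-0.001,0.0001,0.0],"delta_rot": [0,0,0]},
  ],
)

```text
clock: 14.05
position: [0.4899, -0.0054, 0.0536]
ee_rot: [0.137, 0.732, 0.655, 0.123]
contact_force: [3.9, 0.5, 0.9]
width: 0.0122
gripper_force: 88.6
```

```bash
python3 st.py
```

```text
14.05 [ 0.4899 -0.0054  0.0536] F [3.9  0.47 0.89] M [ 0.06  -0.582  0.068]
```

Emit:
send_rows(
  increments=[
    {"gripper": 1,"linear": [-0.0004,0.0,0.0],"delta_rot": [0,0,0]},
    {"gripper": 1,"linear": [-0.0007,0.0001,0.0],"delta_rot": [0,0,0]},
    {"gripper": 1,"linear": [-0.0007,0.0001,0.0],"delta_rot": [0,0,0]},
  ],
)

```text
clock: 14.35
position: [0.4898, -0.0054, 0.0538]
ee_rot: [0.138, 0.732, 0.655, 0.123]
contact_force: [6.3, 0.1, -1.4]
width: 0.012
gripper_force: 88.3
```

```bash
python3 st.py
```

```text
14.35 [ 0.4898 -0.0054  0.0538] F [ 6.3   0.14 -1.37] M [ 0.075 -0.889  0.081]
```

Bottomed: x has stopped and Fx rises. I'm relaxing off the wall and rotating the plate down about the tongue tip to a slope of 0.15 rad.

Emit:
send_rows(
  increments=[
    {"gripper": 1,"linear": [0.001,-0.0001,0.0],"delta_rot": [0,0,0]},
    {"gripper": 1,"linear": [0.0018,-0.0002,0.0002],"delta_rot": [0,0,0]},
    {"gripper": 1,"linear": [0.002,-0.0002,-0.003],"delta_rot": [0.006,0.0547,0]},
    {"gripper": 1,"linear": [0.002,-0.0002,-0.0062],"delta_rot": [0.012,0.1094,0]},
    {"gripper": 1,"linear": [0.002,-0.0002,-0.0062],"delta_rot": [0.012,0.1094,0]},
    {"gripper": 1,"linear": [0.002,-0.0002,-0.0062],"delta_rot": [0.012,0.1094,0]},
  ],
)

```text
clock: 14.95
position: [0.4906, -0.0055, 0.047]
ee_rot: [0.097, 0.739, 0.661, 0.087]
contact_force: [2.9, 0.4, 2.0]
width: 0.0123
gripper_force: 89.9
```

```bash
python3 st.py
```

```text
14.95 [ 0.4906 -0.0055  0.047 ] F [2.89 0.39 1.96] M [-0.057 -0.279 -0.034]
```

Emit:
send_rows(
  increments=[
    {"gripper": 1,"linear": [-0.0002,0,-0.0031],"delta_rot": [0.006,0.0547,0]},
    {"gripper": 1,"linear": [-0.0005,0.0001,-0.0063],"delta_rot": [0.012,0.1093,0]},
    {"gripper": 1,"linear": [-0.0005,0.0001,-0.0063],"delta_rot": [0.012,0.1093,0]},
    {"gripper": 1,"linear": [-0.0005,0.0001,-0.0063],"delta_rot": [0.012,0.1093,0]},
  ],
)

```text
clock: 15.35
position: [0.4898, -0.0053, 0.0408]
ee_rot: [0.056, 0.743, 0.665, 0.05]
contact_force: [4.0, -0.6, 0.5]
width: 0.0118
gripper_force: 89.9
```

```bash
python3 st.py
```

```text
15.35 [ 0.4898 -0.0053  0.0408] F [ 3.97 -0.62  0.54] M [-0.083 -0.572  0.036]
```

Emit:
send_rows(
  increments=[
    {"gripper": 1,"linear": [0,0,-0.0014],"delta_rot": [0.0027,0.0248,0]},
    {"gripper": 1,"linear": [0,0,-0.0029],"delta_rot": [0.0055,0.0497,0]},
    {"gripper": 1,"linear": [0,0,-0.0029],"delta_rot": [0.0055,0.0497,0]},
    {"gripper": 1,"linear": [0,0,-0.0029],"delta_rot": [0.0055,0.0497,0]},
  ],
)

```text
clock: 15.75
position: [0.4893, -0.0052, 0.0379]
ee_rot: [0.037, 0.744, 0.666, 0.033]
contact_force: [3.1, -0.2, -1.7]
width: 0.0118
gripper_force: 90.0
```

```bash
python3 st.py
```

```text
15.75 [ 0.4893 -0.0052  0.0379] F [ 3.11 -0.19 -1.71] M [-0.098 -0.443  0.028]
```

Emit:
send_rows(
  increments=[
    {"gripper": 1,"linear": [0,0,-0.0011],"delta_rot": [0.0022,0.0199,0]},
    {"gripper": 1,"linear": [-0.0002,0,-0.0023],"delta_rot": [0.0044,0.0398,0]},
    {"gripper": 1,"linear": [-0.0002,0,-0.0023],"delta_rot": [0.0044,0.0398,0]},
  ],
)

```text
clock: 16.05
position: [0.4889, -0.0052, 0.0353]
ee_rot: [0.021, 0.745, 0.667, 0.019]
contact_force: [0.3, 0.2, 2.5]
width: 0.0121
gripper_force: 90.4
```

```bash
python3 st.py
```

```text
16.05 [ 0.4889 -0.0052  0.0353] F [0.33 0.16 2.52] M [0.014 0.118 0.016]
```

Emit:
send_rows(
  increments=[
    {"gripper": 1,"linear": [-0.0001,0,-0.0006],"delta_rot": [0.0011,0.0099,0]},
    {"gripper": 1,"linear": [-0.0002,0,-0.0011],"delta_rot": [0.0022,0.0199,0]},
    {"gripper": 1,"linear": [-0.0002,0,-0.0011],"delta_rot": [0.0022,0.0199,0]},
  ],
)

```text
clock: 16.35
position: [0.4887, -0.0052, 0.0341]
ee_rot: [0.014, 0.745, 0.667, 0.012]
contact_force: [-0.5, 0.2, 1.7]
width: 0.012
gripper_force: 90.3
```

```bash
python3 st.py
```

```text
16.35 [ 0.4887 -0.0052  0.0341] F [-0.49  0.23  1.73] M [0.096 0.272 0.075]
```

Emit:
send_rows(
  increments=[
    {"gripper": 1,"linear": [-0.0001,0,-0.0006],"delta_rot": [0.0011,0.0099,0]},
    {"gripper": 1,"linear": [-0.0002,0,-0.0011],"delta_rot": [0.0022,0.0199,0]},
    {"gripper": 1,"linear": [-0.0002,0,-0.0011],"delta_rot": [0.0022,0.0199,0]},
  ],
)

```text
clock: 16.65
position: [0.4891, -0.0053, 0.0331]
ee_rot: [0.007, 0.745, 0.667, 0.006]
contact_force: [-1.5, 0.6, -0.0]
width: 0.0119
gripper_force: 90.0
```

```bash
python3 st.py
```

```text
16.65 [ 0.4891 -0.0053  0.0331] F [-1.52  0.55 -0.04] M [ 0.088  0.365 -0.015]
```

Emit:
send_rows(
  increments=[
    {"gripper": 1,"linear": [0,0,-0.0006],"delta_rot": [0.0011,0.0099,0]},
    {"gripper": 1,"linear": [0,0,-0.0012],"delta_rot": [0.0022,0.0199,0]},
    {"gripper": 1,"linear": [0,0,-0.0012],"delta_rot": [0.0022,0.0199,0]},
  ],
)

```text
clock: 16.95
position: [0.4901, -0.0055, 0.0323]
ee_rot: [0.0, 0.745, 0.667, -0.0]
contact_force: [-0.7, 0.6, -1.2]
width: 0.0122
gripper_force: 89.9
```

```bash
python3 st.py; python3 - <<'E'
from rig import get_state
import numpy as np
q=get_state()["ee_rot"];print(q)
E
```

```text
16.95 [ 0.4901 -0.0055  0.0323] F [-0.65  0.61 -1.24] M [-0.003  0.037  0.043]
[ 4.97517257e-05  7.45218956e-01  6.66819829e-01 -1.45028087e-04]
```

Emit:
send_rows(
  increments=[
    {"gripper": 1,"linear": [0,0,-0.0005],"delta_rot": [0,0,0]},
    {"gripper": 1,"linear": [0,0,-0.001],"delta_rot": [0,0,0]},
    {"gripper": 1,"linear": [0,0,-0.001],"delta_rot": [0,0,0]},
  ],
)

```text
clock: 17.25
position: [0.4901, -0.0055, 0.0323]
ee_rot: [0.001, 0.745, 0.667, 0.0]
contact_force: [-2.0, 0.1, 6.1]
width: 0.0129
gripper_force: 91.0
```

```bash
python3 st.py
```

```text
17.25 [ 0.4901 -0.0055  0.0323] F [-2.04  0.15  6.14] M [0.086 0.369 0.038]
```

```bash
python3 - <<'E'
from rig import get_state, optics
from h import *
w=optics.get_image("wrist")["pixels"];t=optics.get_image("top")["pixels"];sc=optics.get_image("scene")["pixels"]
a=cv2.resize(w[110:290,150:480],None,fx=2.4,fy=2.4,interpolation=2)[:,:800]
b=cv2.resize(sc[200:275,330:405],None,fx=2,fy=2,interpolation=2)
c=cv2.resize(t[185:260,330:405],None,fx=2,fy=2,interpolation=2)
o=np.zeros((600,800,3),np.uint8);o[:a.shape[0],:a.shape[1]]=a;o[440:590,0:150]=b;o[440:590,200:350]=c
cv2.imwrite("pics/f1.png",o)
E
```

```text
(no output)
```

View pics/f1.png

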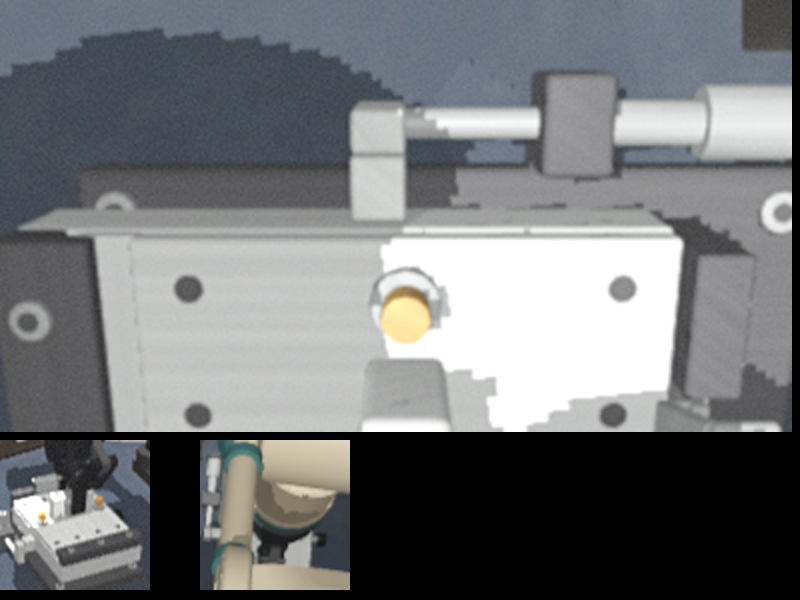

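The plate lies flat with its tongue under the jaw at left, and the catch nose (about (660–710,410)) overlaps the far edge (about x=680). One more gentle press, then release with a partial opening.

Emit:
send_rows(
  increments=[
    {"gripper": 1,"linear": [0,0,-0.0003],"delta_rot": [0.0005,0.005,0]},
    {"gripper": 1,"linear": [0,0,-0.0003],"delta_rot": [0.0005,0.005,0]},
  ],
)

```text
clock: 17.6
position: [0.49, -0.0055, 0.0323]
ee_rot: [-0.001, 0.745, 0.667, -0.001]
contact_force: [-3.9, -0.1, 9.6]
width: 0.012
gripper_force: 91.4
```

```bash
python3 st.py
```

```text
17.6 [ 0.49   -0.0055  0.0323] F [-3.9  -0.06  9.58] M [ 0.008  0.325 -0.003]
```

Emit:
send_rows(
  increments=[
    {"gripper": 1,"linear": [0,0,0.0008],"delta_rot": [0,0,0]},
    {"gripper": 1,"linear": [0,0,0.0008],"delta_rot": [0,0,0]},
    {"gripper": 0.5,"linear": [0,0,0.001],"delta_rot": [0,0,0]},
    {"gripper": 0.3,"linear": [0,0,0.001],"delta_rot": [0,0,0]},
    {"gripper": 0.1,"linear": [0,0,0.001],"delta_rot": [0,0,0]},
    {"gripper": 0.1,"linear": [0,0,0.001],"delta_rot": [0,0,0]},
    {"gripper": 0.1,"linear": [0,0,0.001],"delta_rot": [0,0,0]},
  ],
  newtons=40,
)

```text
clock: 18.3
position: [0.4897, -0.0054, 0.0319]
ee_rot: [-0.002, 0.745, 0.667, -0.002]
contact_force: [-0.3, -0.7, -0.6]
width: 0.0381
gripper_force: 0.0
```

```bash
python3 st.py
```

```text
18.3 [ 0.4897 -0.0054  0.0319] F [-0.28 -0.68 -0.61] M [-0.013  0.003 -0.045]
```

Released. I'm rising clear, backing off toward the robot, and then checking.

Emit:
send_rows(
  increments=[
    {"gripper": 0.1,"linear": [0,0,0.01],"delta_rot": [0,0,0]},
    {"gripper": 0.1,"linear": [0,0,0.03],"delta_rot": [0,0,0]},
    {"gripper": 0.1,"linear": [0,0,0.06],"delta_rot": [0,0,0]},
    {"gripper": 0.1,"linear": [0,0,0.1],"delta_rot": [0,0,0]},
    {"gripper": 0.1,"linear": [0,0,0.15],"delta_rot": [0,0,0]},
    {"gripper": 0.1,"linear": [-0.03,0,0.2],"delta_rot": [0,0,0]},
    {"gripper": 0.1,"linear": [-0.06,0,0.22],"delta_rot": [0,0,0]},
    {"gripper": 0.1,"linear": [-0.06,0,0.22],"delta_rot": [0,0,0]},
  ],
)

```text
clock: 19.1
position: [0.4283, -0.0054, 0.2571]
ee_rot: [0.001, 0.745, 0.667, 0.0]
contact_force: [1.1, -0.7, -0.8]
width: 0.0386
gripper_force: 0.0
```

```bash
python3 - <<'E'
from rig import get_state, optics
from h import *
s=get_state();im=optics.get_image("wrist");p=im["pixels"];print(s["position"],s["width"])
cv2.imwrite("pics/f2.png",p)
# expected plate corners (home at measured groove) projected into wrist
q=s["ee_rot"];R=Ro.from_quat([q[1],q[2],q[3],q[0]]).as_matrix();T=np.array(im["T_tool_cam"]);A=R@T[:3,:3];c=R@T[:3,3]+s["position"]
O=np.array([.4900,-.0055,.046]);e=np.array([.994,-.109,0]);f=np.array([.109,.994,0])
pr=lambda P:(lambda k:(im["K"]@k/k[2])[:2].round(1))(A.T@(P-c))
for a,b,z in[(.048,.045,.006),(.048,-.045,.006),(-.048,.045,.006),(-.048,-.045,.006),(.048,.0,.0075),(0,.034,.019),(0,-.034,.019),(.051,.016,.019),(.051,-.016,.019),(.0458,0,.0075)]:print((a,b,z),pr(O+a*e+b*f+[0,0,z]))
g=cv2.cvtColor(p,cv2.COLOR_BGR2HSV);m=cv2.inRange(g,(8,90,120),(30,255,255));n,l,st,ce=cv2.connectedComponentsWithStats(m);
for i in range(1,n):
    if st[i,4]>15:print("gold/orange",ce[i].round(1),st[i,4],wray(s,im,ce[i],.065)[0].round(4))
x,y=pr(O+.048*e+[0,0,.006]).astype(int);print(cv2.cvtColor(p,6)[y-18:y+19:3,x-14:x+22:2])
E
```

```text
[ 0.42834582 -0.00537235  0.25712328] 0.03857745224864245
(0.048, 0.045, 0.006) [429.1 154.3]
(0.048, -0.045, 0.006) [421.6 241.1]
(-0.048, 0.045, 0.006) [332.2 154.4]
(-0.048, -0.045, 0.006) [331.4 241.2]
(0.048, 0.0, 0.0075) [425.6 199.5]
(0, 0.034, 0.019) [382.3 167. ]
(0, -0.034, 0.019) [378.9 234.6]
(0.051, 0.016, 0.019) [433.3 185.5]
(0.051, -0.016, 0.019) [430.4 217.3]
(0.0458, 0, 0.0075) [423.5 199.5]
gold/orange [245.7 124.8] 542 [0.3691 0.0811 0.065 ]
gold/orange [381.3 166.6] 50 [0.4927 0.0287 0.065 ]
gold/orange [378.1 233.9] 38 [ 0.4854 -0.0385  0.065 ]
[[224 223 225 225 223 223 224 224  88  88 109 105 104 107 105 108 110 112]
 [226 226 223 221 224 223 221 196 107 122 131 179 142  94 103 101 105 105]
 [224 215 107 115 213 223 211 151 158 155 158 164 188 186 185 185 184 140]
 [223 225 191 202 224 226 183 152 161 157 157 175 194 191 189 191 189 137]
 [228 225 228 226 225 229 186 152 161 158 159 179 194 189 189 190 184 117]
 [222 224 223 222 222 224 180 154 160 156 162 185 194 187 189 190 184 110]
 [224 225 225 226 222 225 171 154 157 156 164 191 193 192 189 189 183 102]
 [220 219 221 220 220 216 153 154 156 156 161 190 193 191 187 190 160 103]
 [224 225 223 223 223 219 152 159 158 157 162 192 192 188 187 190 144 102]
 [223 210 203 222 223 218 154 160 156 158 169 192 189 188 188 189 138  99]
 [219 111 101 212 223 209 154 160 154 159 174 194 190 188 189 186 128 101]
 [219 216 214 220 218 179 152 161 157 157 178 191 191 186 189 184 106 105]
 [223 224 221 220 223 224 162  94 127 140 160 170 169 168 172 165 109 109]]
```

The carrier sits where expected: the stubs match within 1 px, the catch nose overlaps its edge by about 3 px, and it is centred within about 1 mm. Handing in.

```bash
python3 -c "
from rig import sign_off
print(sign_off())"
```

```text
the job is handed in; nothing more can be done
None
```

The job is handed in at about 19 s of robot time, verdict not returned: by the last wrist image and forces, the carrier lies flat on the deck with its tongue under the jaw and the catch over its far edge, centred to about 1 mm, with the gripper clear and the bystanders never touched on purpose, though their positions were not re-measured.

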